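Check a moulded tube with a bore gauge and show the tip to the reader

ROBOT

A 6-joint arm with a two-finger parallel gripper is mounted at the origin on the work surface. World frame = base frame: x ahead of the robot, y to its left, z up, the work surface at z = 0. Lengths are in m, angles in rad, forces in N, time in s.
With the tool pointing down it reaches from about 0.25 to 0.775 m from the base axis. Payload 4 kg.
Tool frame: the origin (TCP) lies between the finger pads; the fingertips stand 14 mm ahead of it and the grasp point (between the pads) lies 5 mm behind it; z points along the fingers, y is the line along which they close (so a half turn about z gives the same grasp; the last joint's range is limited). The gripper opens to 94 mm and grips with 3 to 60 N. Pads are 16 mm wide; open, the fingers measure 119 mm over their backs; the gripper's body (75 mm by 177 mm) begins 78 mm behind the grasp point.
Start: joints at [1.039, 0.087, 1.371, -0, 1.684, -0.103], TCP at [0.229, 0.5, 0.22] pointing down, gripper open.
Joint ranges: [-3.1, 3.1], [-0.76, 2.03], [0.27, 2.55], [-1.08, 4.22], [0.17, 2.65], [-2.57, 2.57]. Speed limits (rad/s): [2.79, 2.79, 3.14, 3.14, 3.14, 3.14].

INTERFACE

Orientations are given as [roll, pitch, yaw] about the fixed x, y, z axes, in that order (R = Rz(yaw) Ry(pitch) Rx(roll)).
In Python, from bench import robot, snapshot gives the robot as it stands.
- The arm moves only by the tool carry_out, never from a script. Its argument "motion" is text: rows parted by semicolons, each of 4 numbers parted by spaces: the shift along the tool's x, y, z each as a share of 0.15 m, from -1 to 1, then the turn about the tool's z as a share of 180 degrees, from -1 to 1. A call has exactly 8 rows; each row is the pose to reach, as a shift and turn from the pose commanded when the call began, along the tool's axes at that moment, turning the shorter way round; what a row does not reach only later rows make up. A row lasts 1/10 s, in which the tool goes at most 50 mm and 8.59 degrees, less where a joint would pass 70% of its speed; a pose out of reach is approached as far as the arm can. A call with a number of a shift or a turn outside -1 to 1 is refused whole. A call with a gripper value outside its range is refused whole. "grip" is the opening, from -1 (shut) to 1 (fully open), set as the call begins (left out, the last holds). The fingers move at their own pace and stop on an object; the grip force is fixed at half the most. Time passes only in rows, so rows that repeat a pose let the fingers close, or fill a call up. It gives the time, the measured TCP pose, the force, the opening and the grip force at its end, in the units of the state.
- robot.get_obs(): the state, without advancing time (a new reading comes with each control period).
- snapshot(name): name is "scene" or "top" or "wrist"; returns a dict with "image" (400x640x3 uint8, red, green, blue), "fx", "fy", "cx", "cy" (pixels), "distortion" ([k1, k2, p1, p2, k3] as OpenCV has them; the pictures are not rectified), "pose" (4x4, takes a point from camera to world coordinates); the wrist camera has in their place "hand_eye" (4x4, takes a point from camera to tool coordinates, whose origin is the TCP and whose axes are the flange's). Camera axes: x right, y up, looking along -z (the intrinsics and any distortion apply to the point x, -y, -z); pixel columns grow to the right and rows downward; lengths in m; the calibration is good to about 2 mm. A picture is of the moment at which its call begins: read the wrist's pose just before it. There is no depth.
- robot.close_job(): hands the job in; it is judged then, once.
The state is a dict: "time": time; "joint_positions": joint angles; "qvel": joint speeds; "joint_torque": joint torques, N m; "tool_pos": TCP position; "ee_rot": TCP orientation; "wrist_force": force on the tool from outside, world axes, zero at the start; "wrist_torque": the same for the moment, N m; "width": finger opening in m; "finger_force": force on a finger pad.
Only numpy, scipy, OpenCV 4.12 (cv2) and the standard library are available. Lean on these libraries where they do the work, as an engineer would, in place of code of your own. Each camera call takes 0.05 s, during which the arm holds its last target. There are 200 camera calls.

TASK

Take the bore gauge out of its wooden cradle, push it down the sloping white tube in the jig until its brass collar stops against the tube's mouth, and draw it right out again. Then present it for reading: hold the gauge level with its red tip a few centimetres above the middle of the optical reader's round black window, touching nothing but the gripper, and finish there, still holding it steady. Leave the tub, the combs of moulded sticks and the nippers where they are.

Things in the scene. Friction and masses are not known exactly. Their poses are not given: they have to be found in the camera images.
- gauge: Bore gauge, 230 mm, 150 g. Blue handle 22 x 22 x 110 mm, origin at its centre on the axis; +x along the rod to the tip, +z up in the cradle. Brass collar (34 mm dia.) at x = 55 to 65 mm, then a 10 mm steel rod; last 20 mm red, tapering over 10 mm to a 5 mm end at x = 175. Balance point about x = 20 mm. Grip the handle across its y between x = -28 and 45 mm, firmly (60 N).
- gauge_tip (a point): End of the gauge's red tip, 175 mm along +x from the gauge's origin; axes as the gauge's.
- gauge_collar (a point): Centre of the collar's front face, 65 mm along +x from the gauge's origin; axes as the gauge's.
- cradle: Fixed wooden cradle 200 x 50 mm, origin on the bench under the handle's centre, heading as the gauge. The gauge lies level, axis 60 mm above the bench, in two open-topped notches: at x = -53 to -41 mm under the handle's rear, at x = 109 to 121 mm under the rod (cheeks 63 mm high). Between them is only the 8 mm base plate. Lift the gauge straight up.
- jig: Fixed jig: dark steel base plate 170 x 100 x 12 mm, origin at the centre of its underside; two aluminium clamps hold a white moulded tube (36 mm outside, bore 16 mm, 125 mm long). From its upper mouth at x = -50, y = 0, z = 130 mm the bore runs to +x and down at 30 degrees. Nothing behind the mouth rises more than 22 mm above the bore's axis.
- tube_mouth (a point): Centre of the tube's upper mouth (white ring, 36 mm outside, 16 mm bore). Its +x points down the bore, 30 degrees below level; its +z is square to the bore and mostly upwards. With the collar seated, gauge_collar is at this point and the gauge's x lies along this x; the rod is then 110 mm in the bore.
- reader: Fixed optical reader, a grey box 85 x 85 mm, 70 mm high, with a yellow ring around a round black window on top; origin at the centre of its underside, z up.
- reader_window (a point): Centre of the reader's round black window (50 mm diameter), on its top, 70 mm above the bench, z up. The reader looks straight up.
- tub: Bystander: loose green open tub 85 x 85 x 55 mm with sprue offcuts; origin at the centre of its underside. Not to be moved.
- comb: Bystander: the loose flat white comb of moulded sticks nearest the jig, 124 x 110 x 5 mm; origin at the centre of its underside. Not to be moved.
- nippers: Bystander: loose red-handled nippers lying flat, about 135 x 45 mm, 12 mm high, jaws to +x; origin at the joint on the bench. Not to be moved.
There are look-alikes about, which are no part of the job. There is more than one size of the gauge; the one meant has the size given above. There is more than one size of the cradle; the job needs the larger.

How it is judged:
By the outcome, as a careful person would: the job done as asked, in the order asked, and still so for the second after the job is handed in, while the arm keeps its last pose, push and grip.
It also fails if it takes over 48 s, if anything falls off the work surface, if the arm or the gripper's body presses on something with over 40 N, if the wrist force passes 120 N, or if a joint passes its speed limit or range.

## Working session

There is one attempt and no reset: what is moved stays moved. The work goes in short steps, Python scripts to look and compute and a tool call to move; the robot and the scene stay as the last step left them, time stands still between calls to the robot, and variables do not carry over. Pictures are saved under pics/ and viewed, at most 10 in all, crops included, and the job is handed in when it is done.

Besides the shell and the picture viewer there is one more tool, called as name(argument=value, ...), one argument or row to a line, values as JSON. carry_out: Moves the arm, as the interface text tells. Shift numbers are shares of 0.15 m and turn numbers shares of 180 degrees, none past 1 either way. Its arguments: {"type":"object","properties":{"motion":{"type":"string"},"grip":{"type":"number"}},"required":["motion"]}

```bash
ls; mkdir -p pics; python3 - <<'E'
from bench import robot, snapshot
import cv2,json,numpy as np
o=robot.get_obs(); print({k:np.round(v,3).tolist() for k,v in o.items()})
for n in("scene","top"):
    s=snapshot(n); cv2.imwrite(f"pics/{n}0.png",s["image"][:,:,::-1])
    print(n,s["fx"],s["fy"],s["cx"],s["cy"],s["distortion"],np.round(s["pose"],4).tolist())
s=snapshot("wrist");print(s["fx"],s["fy"],s["cx"],s["cy"],s["distortion"],np.round(s["hand_eye"],4).tolist())
E
```

```text
pics
{'time': 0.0, 'joint_positions': [1.039, 0.088, 1.372, 0.0, 1.684, -0.103], 'qvel': [-0.003, 0.001, -0.002, -0.0, -0.001, -0.001], 'joint_torque': [-0.0, -34.017, -30.243, 0.072, 0.032, -0.0], 'tool_pos': [0.228, 0.5, 0.218], 'ee_rot': [-3.139, -0.0, 2.713], 'wrist_force': [-1.079, 0.192, -0.352], 'wrist_torque': [-0.069, -0.012, -0.024], 'finger_force': 0.0, 'width': 0.094}
scene 521.0082431775305 521.0082431775305 324.1150725202624 201.92358156574844 [0.00538948 0.         0.         0.         0.        ] [[0.7696, -0.4225, 0.4787, 1.0935], [0.6385, 0.5082, -0.5779, -0.6564], [0.0009, 0.7505, 0.6609, 0.8856], [0.0, 0.0, 0.0, 1.0]]
top 505.24751439684496 505.24751439684496 326.4390698686793 207.49177635987064 [-0.02608314  0.          0.          0.          0.        ] [[-0.0112, 0.9973, -0.0725, 0.4298], [-0.9998, -0.0124, -0.017, 0.0068], [-0.0179, 0.0723, 0.9972, 1.3153], [0.0, 0.0, 0.0, 1.0]]
323.16633957392787 323.16633957392787 315.68414392883966 203.60407064184903 [-0.03123706  0.          0.          0.          0.        ] [[0.001, 0.9718, 0.2359, 0.0674], [1.0, -0.0009, -0.0004, 0.0014], [-0.0001, 0.2359, -0.9718, -0.1657], [0.0, 0.0, 0.0, 1.0]]
```

View pics/scene0.png

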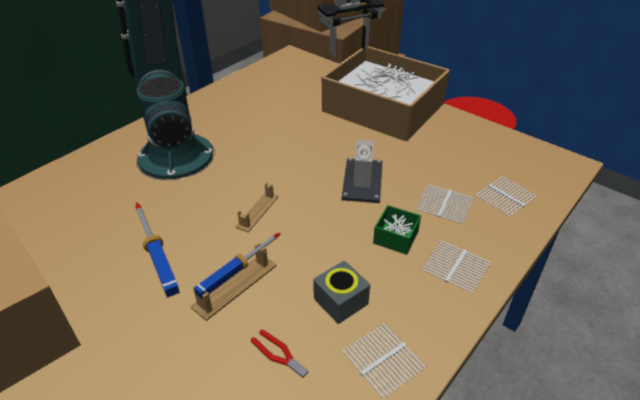

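View pics/top0.png

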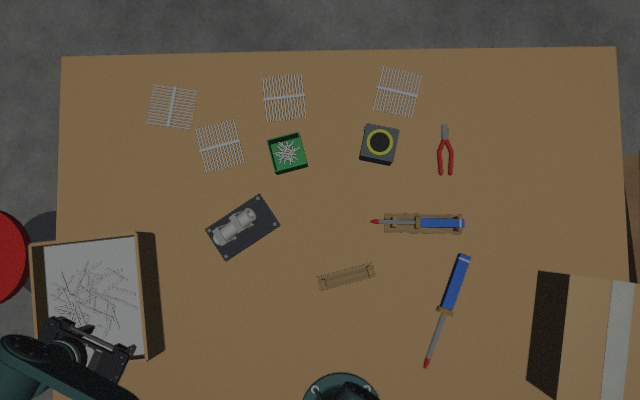

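```bash
python3 - <<'E'
import cv2,numpy as np
s=cv2.imread("pics/scene0.png");t=cv2.imread("pics/top0.png")
R=lambda im,x,y,w,h:cv2.resize(im[y:y+h,x:x+w],(400,300),interpolation=cv2.INTER_CUBIC)
a=np.hstack([R(t,195,185,100,75),R(s,320,130,100,75)])
b=np.hstack([R(t,365,185,108,81),R(t,340,110,80,60)])
cv2.imwrite("pics/m1.png",np.vstack([a,b]))
E
```

```text
(no output)
```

View pics/m1.png

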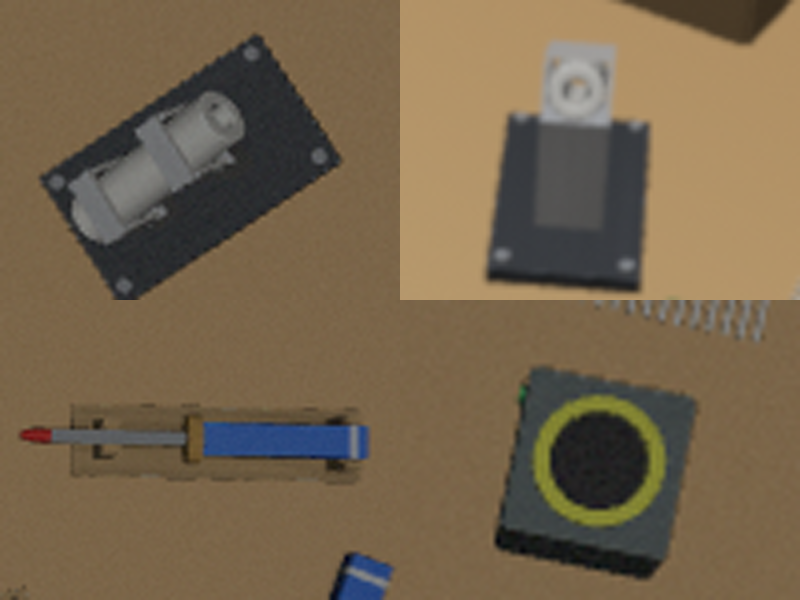

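```bash
cat > h.py <<'E'
import numpy as np,cv2
from scipy.spatial.transform import Rotation as R
from bench import robot,snapshot
def ray(s,uv,P):
    K=np.array([[s["fx"],0,s["cx"]],[0,s["fy"],s["cy"]],[0,0,1.]])
    p=cv2.undistortPoints(np.array(uv,float).reshape(-1,1,2),K,np.array(s["distortion"])).reshape(-1,2)
    return np.c_[p[:,0],-p[:,1],-np.ones(len(p))]@P[:3,:3].T,P[:3,3]
def pix(s,uv,z,P=None):
    d,o=ray(s,uv,s["pose"] if P is None else P)
    return o+d*((np.atleast_1d(z)-o[2])/d[:,2])[:,None]
def wristP(o,s):
    T=np.eye(4);T[:3,:3]=R.from_euler("xyz",o["ee_rot"]).as_matrix();T[:3,3]=o["tool_pos"];return T@s["hand_eye"]
E
python3 - <<'E'
from h import *
s=snapshot("top");f=lambda uv,z:pix(s,uv,z)
np.set_printoptions(precision=4,suppress=True)
sc=np.array([(252,53),(319,156),(124,286),(57,181)])/4+[195,185]
S=f(sc,.014);print("screws",S,S.mean(0))
d=((S[2]+S[3])-(S[0]+S[1]))[:2];print("yaw jig",np.degrees(np.arctan2(d[1],d[0])))
print("mouth",f([(250.5,213.2)],.13))
print("win",f([(381.4,142)],.07))
g=f([(464.4,223.1),(417.7,222.5),(370.4,221.5)],.06);print(g);d=g[2]-g[0];print(np.linalg.norm(d),np.degrees(np.arctan2(d[1],d[0])))
E
```

```text
screws [[0.5507 0.2062 0.014 ]
 [0.4834 0.1629 0.014 ]
 [0.4011 0.2892 0.014 ]
 [0.4692 0.333  0.014 ]] [0.4761 0.2478 0.014 ]
yaw jig 122.9162217384672
mouth [[0.5048 0.2062 0.13  ]]
win [[ 0.6823 -0.1108  0.07  ]]
[[ 0.4781 -0.3134  0.06  ]
 [ 0.481  -0.1978  0.06  ]
 [ 0.4849 -0.0806  0.06  ]]
0.23286482367397057 88.32312574749322
```

Top view: the wanted gauge lies in the larger cradle, handle at (440,223) and tip at (370,222). It measures 0.233 m. The longer loose gauge at (450,310) and the small empty cradle at (346,276) are look-alikes. The tube mouth is at (250,213) with the bore running down to lower left, and the reader window is at (381,142). The enlarged crop confirms this, so I'm heading over the cradle.

carry_out(
  motion="-1 -1 0 0;-1 -1 0 0;-1 -1 0 0;-1 -1 0 0;-1 -1 0 0;-1 -1 0 0;-1 -1 0 0;-1 -1 0 0",
)

```text
time: 1.0
tool_pos: [0.3023, 0.3027, 0.2193]
ee_rot: [3.141, -0.001, 2.715]
wrist_force: [-0.0, 0.1, 0.6]
width: 0.0938
finger_force: 0.0
```

carry_out(
  motion="-1 -1 0 0;-1 -1 0 0;-1 -1 0 0;-1 -1 0 0;-1 -1 0 0;-1 -1 0 0;-1 -1 0 0;-1 -1 0 0",
)

```text
time: 1.8
tool_pos: [0.3765, 0.1042, 0.2194]
ee_rot: [3.141, -0.001, 2.716]
wrist_force: [0.5, 0.6, 0.2]
width: 0.0943
finger_force: 0.0
```

carry_out(
  motion="-1 -1 0 0;-1 -1 0 0;-1 -1 0 0;-1 -1 0 0;-1 -1 0 0;-1 -1 0 0;-1 -1 0 0;-1 -1 0 0",
)

```text
time: 2.6
tool_pos: [0.4507, -0.0941, 0.2197]
ee_rot: [3.141, -0.0, 2.716]
wrist_force: [-0.6, 0.1, 0.5]
width: 0.0941
finger_force: 0.0
```

carry_out(
  motion="-0.57 -0.76 0 0.373;-0.57 -0.76 0 0.373;-0.57 -0.76 0 0.373;-0.57 -0.76 0 0.373;-0.57 -0.76 0 0.373;-0.57 -0.76 0 0.373;-0.57 -0.76 0 0.373;-0.57 -0.76 0 0.373",
)

```text
time: 3.4
tool_pos: [0.4815, -0.2334, 0.2199]
ee_rot: [3.141, -0.0, 1.538]
wrist_force: [0.1, 0.2, -0.0]
width: 0.094
finger_force: 0.0
```

```bash
python3 - <<'E'
from h import *
o=robot.get_obs();s=snapshot("wrist");cv2.imwrite("pics/w1.png",s["image"][:,:,::-1])
print(o["time"],o["tool_pos"],o["ee_rot"],o["joint_positions"],o["wrist_force"])
E
```

```text
3.4 [ 0.48152241 -0.2334264   0.21991463] [ 3.14094023e+00 -1.77881400e-04  1.53818123e+00] [-5.57660969e-01  5.35519629e-02  1.40563488e+00  4.83934412e-04
  1.68193042e+00 -5.24992024e-01] [ 0.06157133  0.20280404 -0.043444  ]
```

View pics/w1.png

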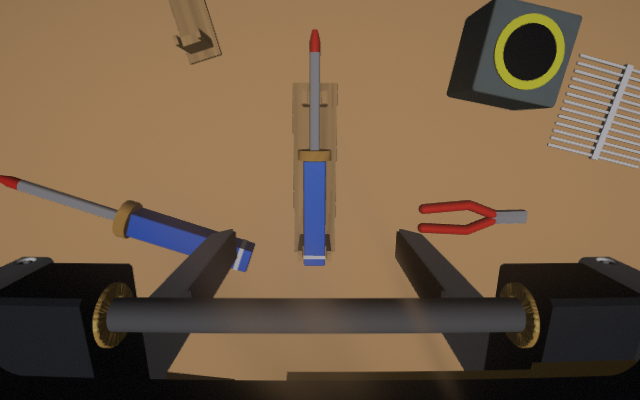

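Wrist view: gauge axis runs from the tip at (315,30) to the handle rear at (314,262), with the collar at (315,155). The window centre is near (530,51).

```bash
python3 - <<'E'
from h import *
o=robot.get_obs();s=snapshot("wrist");P=wristP(o,s)
np.set_printoptions(precision=4,suppress=True)
g=pix(s,[(315,30),(314.5,161),(314,265),(530,51)],[.06,.071,.071,.07],P);print(g)
d=g[0]-g[2];print(np.hypot(*d[:2]),np.degrees(np.arctan2(d[1],d[0])))
E
```

```text
[[ 0.4876 -0.0782  0.06  ]
 [ 0.4829 -0.1981  0.071 ]
 [ 0.4786 -0.307   0.071 ]
 [ 0.6847 -0.1033  0.07  ]]
0.2289852245558108 87.74823688990072
```

carry_out(
  motion="0 0 0.2 0;0 0 0.5 0;0 0 0.8 0;0 0 0.95 0;0 0 0.95 0;0 0 0.95 0;0 0 0.95 0;0 0 0.95 0",
  grip=0,
)

```text
time: 4.3
tool_pos: [0.4827, -0.236, 0.0795]
ee_rot: [3.138, 0.002, 1.542]
wrist_force: [-0.9, -0.9, 0.7]
width: 0.047
finger_force: 0.0
```

carry_out(
  motion="0 0 0.05 0;0 0 0.15 0;0 0 0.15 0;0 0 0.15 0;0 0 0.15 0;0 0 0.15 0;0 0 0.15 0;0 0 0.15 0",
)

```text
time: 5.1
tool_pos: [0.4814, -0.2355, 0.0548]
ee_rot: [3.141, 0.0, 1.541]
wrist_force: [0.1, 0.2, -0.1]
width: 0.0472
finger_force: 0.0
```

carry_out(
  motion="0 0 0 0;0 0 0 0;0 0 0 0;0 0 0 0;0 0 0 0;0 0 0 0;0 0 0 0;0 0 0 0",
  grip=-1,
)

```text
time: 5.9
tool_pos: [0.481, -0.2354, 0.0544]
ee_rot: [-3.141, -0.0, 1.541]
wrist_force: [-1.8, -0.3, 0.7]
width: 0.0216
finger_force: 30.0
```

carry_out(
  motion="0 0 -0.1 0;0 0 -0.2 0;0 0 -0.4 0;0 0 -0.6 0;0 0 -0.8 0;0 0 -0.95 0;0 0 -1 0;0 0 -1 0",
)

```text
time: 6.7
tool_pos: [0.4818, -0.2356, 0.2051]
ee_rot: [3.14, 0.001, 1.541]
wrist_force: [0.3, 0.0, -1.7]
width: 0.0217
finger_force: 30.0
```

carry_out(
  motion="0.1 0.08 0 -0.02;0.25 0.2 0 -0.05;0.45 0.35 0 -0.09;0.65 0.5 0 -0.13;0.85 0.67 0 -0.17;0.95 0.75 0 -0.185;1 0.78 0 -0.192;1 0.78 0 -0.192",
)

```text
time: 7.5
tool_pos: [0.6022, -0.0885, 0.203]
ee_rot: [-3.139, -0.002, 2.144]
wrist_force: [0.4, 0.1, -1.6]
width: 0.0217
finger_force: 30.0
```

carry_out(
  motion="0.1 0.07 0 0;0.2 0.14 0 0;0.35 0.24 0 0;0.5 0.34 0 0;0.6 0.41 0 0;0.68 0.47 0 0;0.7 0.5 0 0;0.7 0.5 0 0",
)

```text
time: 8.3
tool_pos: [0.6087, 0.0405, 0.2046]
ee_rot: [3.141, 0.0, 2.145]
wrist_force: [-0.1, 0.8, -1.9]
width: 0.0215
finger_force: 30.0
```

```bash
python3 - <<'E'
from h import *
np.set_printoptions(precision=4,suppress=True)
o=robot.get_obs();print(o["time"],o["tool_pos"],o["ee_rot"],o["wrist_force"],o["width"])
t=snapshot("top");s=snapshot("scene");s0=cv2.imread("pics/scene0.png")
t0=cv2.imread("pics/top0.png")
# mouth by two rays
d1,c1=ray(t,[(250.5,213.2)],t["pose"]);d2,c2=ray(s,[(364,152)],s["pose"])
A=np.c_[d1[0],-d2[0]];k=np.linalg.lstsq(A,c2-c1,rcond=None)[0];print(c1+d1[0]*k[0],c2+d2[0]*k[1])
R4=lambda im,x,y,w,h:cv2.resize(im[y:y+h,x:x+w],(400,300),interpolation=cv2.INTER_CUBIC)
ti=t["image"][:,:,::-1];si=s["image"][:,:,::-1]
cv2.imwrite("pics/m2.png",np.hstack([R4(ti,210,150,140,105),R4(si,320,100,160,120)]))
E
```

```text
8.3 [0.6087 0.0405 0.2046] [3.1414 0.0004 2.1448] [-0.1196  0.8045 -1.9292] 0.021494666958764945
[0.5046 0.2057 0.1331] [0.5055 0.2065 0.1333]
```

View pics/m2.png

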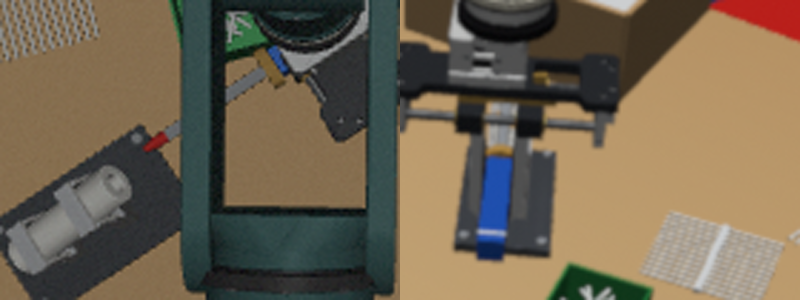

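```bash
python3 - <<'E'
from h import *
t=snapshot("top")
p=pix(t,[(260.2,201.8)],.2095)[0];M=np.array([.5048,.206]);a=np.radians(122.9)
d=(p[:2]-M);print(p,"u",d@[np.cos(a),np.sin(a)],"v",d@[np.sin(a),-np.cos(a)])
E
```

```text
[0.52464407 0.17139969 0.2095    ] u -0.03982989647188163 v -0.0021325329231936144
```

carry_out(
  motion="0 0.016 0.1 0;0 0.016 0.2 0;0 0.016 0.3 0;0 0.016 0.4 0;0 0.016 0.48 0;0 0.016 0.53 0;0 0.016 0.54 0;0 0.016 0.54 0",
)

```text
time: 9.25
tool_pos: [0.6108, 0.0413, 0.1235]
ee_rot: [3.141, -0.0, 2.144]
wrist_force: [-0.3, 0.8, -2.3]
width: 0.0217
finger_force: 30.0
```

carry_out(
  motion="0.05 0 0 0;0.1 0 0 0;0.15 0 0 0;0.2 0 0 0;0.25 0 0 0;0.29 0 0 0;0.32 0 0 0;0.32 0 0 0",
)

```text
time: 10.05
tool_pos: [0.5843, 0.0822, 0.1235]
ee_rot: [3.141, -0.0, 2.145]
wrist_force: [0.3, -0.1, -2.2]
width: 0.0219
finger_force: 30.0
```

```bash
python3 - <<'E'
from h import *
o=robot.get_obs();print(o["time"],o["tool_pos"],o["ee_rot"],o["wrist_force"],o["width"])
t=snapshot("top");s=snapshot("scene")
R4=lambda im,x,y,w,h:cv2.resize(im[y:y+h,x:x+w],(400,300),interpolation=cv2.INTER_CUBIC)
cv2.imwrite("pics/m3.png",np.hstack([R4(t["image"][:,:,::-1],220,180,80,60),R4(s["image"][:,:,::-1],310,100,120,90)]))
E
```

```text
10.05 [0.58432889 0.08220953 0.12352191] [ 3.14149861e+00 -1.61790494e-04  2.14495467e+00] [ 0.33177841 -0.07474572 -2.24108906] 0.021917658504004775
```

View pics/m3.png

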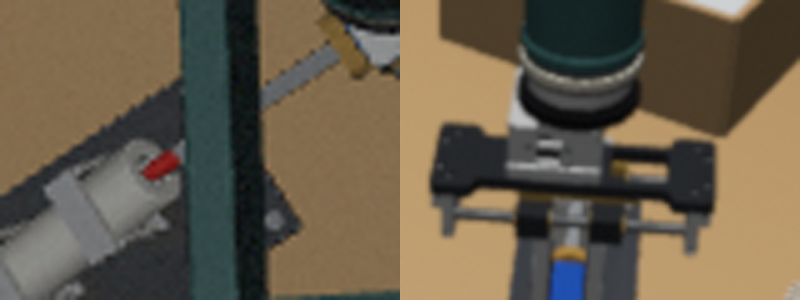

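carry_out(
  motion="0.025 0 0 0;0.025 0 -0.055 0;0.028 0 -0.11 0;0.037 0 -0.183 0;0.051 0 -0.255 0;0.065 0 -0.308 0;0.082 0 -0.361 0;0.082 0 -0.361 0",
)

```text
time: 10.95
tool_pos: [0.5785, 0.0922, 0.1796]
ee_rot: [3.139, 0.002, 2.145]
wrist_force: [-0.1, -1.5, -2.5]
width: 0.022
finger_force: 30.0
```

```bash
python3 - <<'E'
from h import *
o=robot.get_obs();print(o["time"],o["tool_pos"],o["ee_rot"],o["wrist_force"],o["wrist_torque"],o["width"])
s=snapshot("scene");w=snapshot("wrist")
cv2.imwrite("pics/m4.png",np.hstack([cv2.resize(s["image"][40:220,270:470,::-1],(400,360)),cv2.resize(w["image"][:,100:540,::-1],(396,360))]))
E
```

```text
10.95 [0.57853152 0.0921782  0.17963001] [3.13905788e+00 1.55721289e-03 2.14463233e+00] [-0.08268609 -1.48268434 -2.53171413] [-0.33930802 -0.07375671  0.10796428] 0.02196819222441666
```

View pics/m4.png

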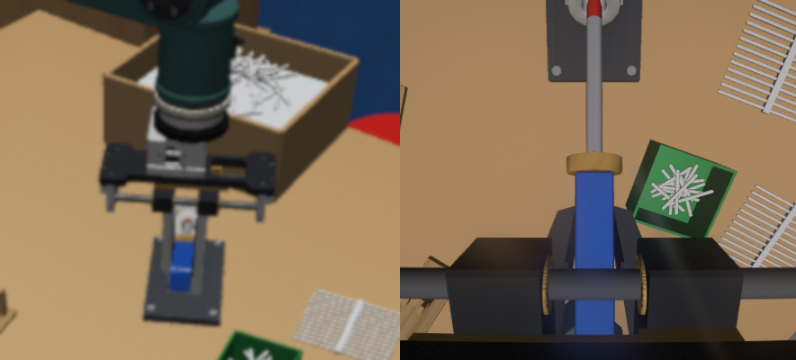

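carry_out(
  motion="0.015 0 -0.042 0;0.033 0 -0.085 0;0.053 0 -0.126 0;0.075 0 -0.167 0;0.075 0 -0.167 0;0.09 0 -0.155 0;0.12 0 -0.135 0;0.15 0 -0.115 0",
)

```text
time: 11.85
tool_pos: [0.5654, 0.1113, 0.1947]
ee_rot: [3.141, -0.001, 2.144]
wrist_force: [-0.8, 0.1, -2.0]
width: 0.0218
finger_force: 30.0
```

```bash
cat > st.py <<'E'
from h import *
np.set_printoptions(precision=4,suppress=True)
o=robot.get_obs();a=np.radians(122.9);d=o["tool_pos"]-[.5048,.206,.125]
X=np.array([np.cos(a),np.sin(a)]);Y=np.array([X[1],-X[0]])
u,v=d[:2]@X,d[:2]@Y
f=o["wrist_force"]
print(o["time"],"u,v,zgrip-.13",u,v,d[2],"depth",158+1e3*(u*.866-d[2]*.5),"perp",1e3*(u*.5+d[2]*.866),"f u,v,z",f[:2]@X,f[:2]@Y,f[2],"tq",o["wrist_torque"],"w",o["width"])
E
python3 st.py
```

```text
11.85 u,v,zgrip-.13 -0.11241434321144664 -0.0004983781966958865 0.06967457788950265 depth 25.811889834135883 perp 4.131012846585978 f u,v,z 0.4740620260629718 -0.5930591270169628 -1.951569086165206 tq [-0.0949  0.0433 -0.0223] w 0.02184302340695796
```

carry_out(
  motion="0.025 0 0.02 0;0.05 0 0.04 0;0.08 0 0.06 0;0.11 0 0.085 0;0.14 0 0.105 0;0.165 0 0.125 0;0.183 0 0.138 0;0.183 0 0.138 0",
)

```text
time: 12.65
tool_pos: [0.5505, 0.1343, 0.1738]
ee_rot: [-3.141, -0.0, 2.145]
wrist_force: [0.3, -0.6, -1.4]
width: 0.0218
finger_force: 30.0
```

```bash
python3 st.py
```

```text
12.65 u,v,zgrip-.13 -0.0850709532481082 -0.0005778372352364904 0.04879127155352053 depth 59.93291871037803 perp -0.28223545870532246 f u,v,z -0.6132722968543729 -0.08792550621252627 -1.4292522995045087 tq [-0.0934  0.0007  0.0024] w 0.021849822330139282
```

Depth is 60 mm with almost no force. Pushing on towards seating at 110 mm.

carry_out(
  motion="0.04 0 0.023 0;0.08 0 0.046 0;0.12 0 0.069 0;0.16 0 0.092 0;0.19 0 0.11 0;0.22 0 0.127 0;0.243 0 0.14 0;0.243 0 0.14 0",
)

```text
time: 13.45
tool_pos: [0.5307, 0.1649, 0.1528]
ee_rot: [-3.141, -0.0, 2.145]
wrist_force: [0.2, -0.7, -1.8]
width: 0.0218
finger_force: 30.0
```

carry_out(
  motion="0.008 0 0.005 0;0.016 0 0.009 0;0.024 0 0.014 0;0.032 0 0.018 0;0.04 0 0.023 0;0.048 0 0.028 0;0.056 0 0.032 0;0.056 0 0.032 0",
)

```text
time: 14.25
tool_pos: [0.5264, 0.1717, 0.1483]
ee_rot: [-3.141, -0.0, 2.144]
wrist_force: [-1.2, -0.6, -2.1]
width: 0.022
finger_force: 30.0
```

```bash
python3 st.py
```

```text
14.25 u,v,zgrip-.13 -0.04050600837662435 -0.00047948946167932524 0.023265148905745214 depth 111.28922229297069 perp -0.10538523593682167 f u,v,z 0.199388673059146 -1.325680812456043 -2.0622194506806903 tq [-0.0357 -0.0174  0.0291] w 0.021986780742887888
```

carry_out(
  motion="0.005 0 0.003 0;0.01 0 0.006 0;0.015 0 0.009 0;0.02 0 0.012 0;0.024 0 0.014 0;0.024 0 0.014 0;0.024 0 0.014 0;0.024 0 0.014 0",
)

```text
time: 15.05
tool_pos: [0.5246, 0.1746, 0.1463]
ee_rot: [3.141, 0.0, 2.144]
wrist_force: [-0.5, -0.2, -1.4]
width: 0.0218
finger_force: 30.0
```

```bash
python3 st.py
```

```text
15.05 u,v,zgrip-.13 -0.037161462415617845 -0.00041099987740613126 0.02130729651196414 depth 115.16452529209288 perp -0.12861242844797519 f u,v,z 0.10714285256738756 -0.5175706072263396 -1.3548528673202895 tq [-0.0357  0.0177 -0.0117] w 0.02179414537781684
```

carry_out(
  motion="0.005 0 0.003 0;0.01 0 0.006 0;0.015 0 0.009 0;0.02 0 0.012 0;0.025 0 0.015 0;0.03 0 0.018 0;0.03 0 0.018 0;0.03 0 0.018 0",
)

```text
time: 15.85
tool_pos: [0.5242, 0.1754, 0.1462]
ee_rot: [3.14, 0.008, 2.143]
wrist_force: [1.9, -8.8, 6.0]
width: 0.0221
finger_force: 30.0
```

```bash
python3 st.py; python3 - <<'E'
from h import *
w=snapshot("wrist");t=snapshot("top")
cv2.imwrite("pics/m5.png",np.hstack([cv2.resize(w["image"][0:300,200:500,::-1],(400,400)),cv2.resize(t["image"][180:260,195:275,::-1],(400,400))]))
E
```

```text
15.85 u,v,zgrip-.13 -0.03626626389767813 -0.0003285426293643124 0.021191270172973065 depth 115.9977803781242 perp 0.21850802095560798 f u,v,z -8.377104376163656 -3.212117910505685 6.009049737722762 tq [-1.73   -0.1677  0.1146] w 0.022053234656989606
```

View pics/m5.png

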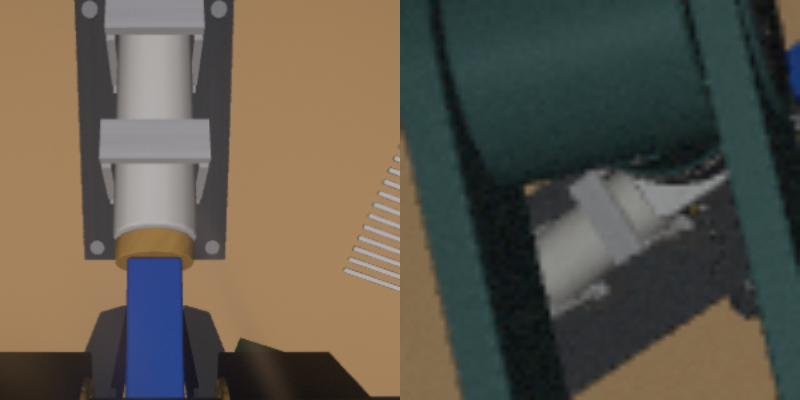

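The wrist crop shows the collar at (154,245) flush on the white tube's mouth, and there is about 10 N of axial contact force. It's seated, so I'm drawing it straight out.

carry_out(
  motion="-0.04 0 -0.023 0;-0.12 0 -0.07 0;-0.24 0 -0.139 0;-0.38 0 -0.219 0;-0.52 0 -0.3 0;-0.66 0 -0.381 0;-0.78 0 -0.45 0;-0.866 0 -0.5 0",
)

```text
time: 16.75
tool_pos: [0.5939, 0.0673, 0.2197]
ee_rot: [3.14, 0.001, 2.143]
wrist_force: [0.8, 0.2, -2.3]
width: 0.0219
finger_force: 30.0
```

carry_out(
  motion="-0.06 0 -0.035 0;-0.12 0 -0.07 0;-0.17 0 -0.1 0;-0.17 0 -0.15 0;-0.17 0 -0.2 0;-0.17 0 -0.25 0;-0.17 0 -0.25 0;-0.17 0 -0.25 0",
)

```text
time: 17.55
tool_pos: [0.6064, 0.0482, 0.2566]
ee_rot: [3.141, 0.0, 2.145]
wrist_force: [-0.4, 0.6, -2.2]
width: 0.022
finger_force: 30.0
```

```bash
python3 st.py; python3 - <<'E'
from h import *
o=robot.get_obs();print(o["tool_pos"],o["ee_rot"])
w=snapshot("wrist");s=snapshot("scene")
cv2.imwrite("pics/m6.png",np.hstack([cv2.resize(w["image"][0:300,170:470,::-1],(400,400)),cv2.resize(s["image"][60:220,300:460,::-1],(400,400))]))
E
```

```text
17.55 u,v,zgrip-.13 -0.18767655107983575 -0.00035429390775200756 0.13156068313857744 depth -70.30823480442646 perp 20.093276058090193 f u,v,z 0.7695574974657787 -0.02148158176517112 -2.197370776244799 tq [-0.0554 -0.0076  0.006 ] w 0.022034496505788464
[0.60644364 0.0482306  0.25656068] [3.14081595e+00 3.04006446e-04 2.14478388e+00]
```

View pics/m6.png

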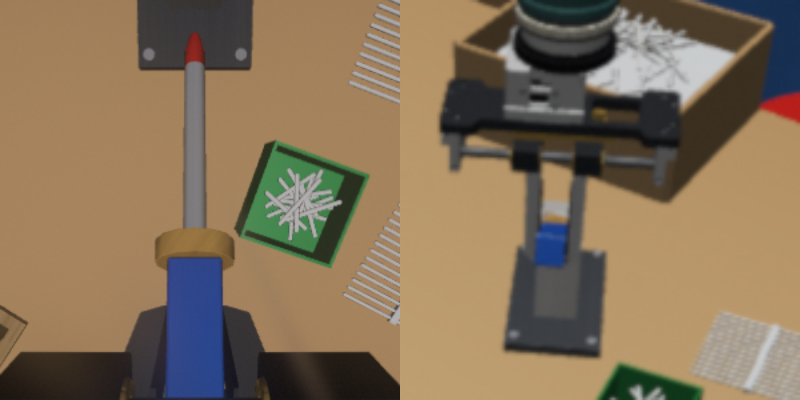

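```bash
python3 - <<'E'
from h import *
from scipy.optimize import least_squares
w=snapshot("wrist");H=w["hand_eye"]
K=np.array([[w["fx"],0,w["cx"]],[0,w["fy"],w["cy"]],[0,0,1.]])
def proj(x,zz,g,th):  # gauge point -> row
    a=x-g;p=np.array([a*np.cos(th)+zz*np.sin(th),0,-.005+a*np.sin(th)-zz*np.cos(th)])
    c=H[:3,:3].T@(p-H[:3,3]);return cv2.projectPoints(np.array([[c[0],-c[1],-c[2]]]),np.zeros(3),np.zeros(3),K,np.array(w["distortion"]))[0].ravel()[1]
obs=[(.175,0,25),(.155,.005,46),(.055,.017,193.5)]
r=least_squares(lambda q:[proj(x,z,*q)-y for x,z,y in obs],[.015,.5]);print(r.x[0],np.degrees(r.x[1]),r.fun)
print([proj(.065,.017,*r.x)])
E
```

```text
0.024803382781697504 28.219739274316474 [ 0.53516539 -0.65125606  0.10794275]
[np.float64(174.92314559051556)]
```

The gauge is out and clear. The view shows it tilted about 28° in the grip, tip at (316,25) in the wrist picture. I'll go back over the cradle and use its two notches to level it in the grip.

carry_out(
  motion="-0.05 -0.08 0 0.02;-0.13 -0.2 0 0.05;-0.25 -0.38 0 0.09;-0.37 -0.55 0 0.13;-0.48 -0.72 0 0.16;-0.56 -0.84 0 0.185;-0.6 -0.9 0 0.192;-0.6 -0.9 0 0.192",
)

```text
time: 18.5
tool_pos: [0.5415, -0.1019, 0.2559]
ee_rot: [-3.141, -0.0, 1.54]
wrist_force: [-0.1, -0.2, -2.5]
width: 0.0218
finger_force: 30.0
```

carry_out(
  motion="-0.1 -0.04 0 0;-0.25 -0.1 0.05 0;-0.42 -0.17 0.12 0;-0.6 -0.25 0.2 0;-0.75 -0.31 0.28 0;-0.86 -0.355 0.34 0;-0.91 -0.379 0.377 0;-0.91 -0.379 0.377 0",
)

```text
time: 19.3
tool_pos: [0.4804, -0.236, 0.1984]
ee_rot: [-3.14, -0.001, 1.541]
wrist_force: [0.2, 0.1, -1.8]
width: 0.0217
finger_force: 30.0
```

```bash
python3 - <<'E'
from h import *
np.set_printoptions(precision=4,suppress=True)
o=robot.get_obs();y=o["ee_rot"][2];d=np.array([.481,-.2354,.0544])-o["tool_pos"]
T=R.from_euler("xyz",o["ee_rot"]).as_matrix()
print(o["time"],o["tool_pos"],o["ee_rot"],"shares",T.T@d/.15,"turn",-(1.541-y)/np.pi,o["wrist_force"])
E
```

```text
19.3 [ 0.4804 -0.236   0.1984] [-3.1398 -0.0012  1.5406] shares [0.0027 0.0059 0.9602] turn -0.0001414929150163903 [ 0.2133  0.0766 -1.8192]
```

carry_out(
  motion="0.003 0.006 0.1 0;0.003 0.006 0.2 0;0.003 0.006 0.3 0;0.003 0.006 0.4 0;0.003 0.006 0.48 0;0.003 0.006 0.54 0;0.003 0.006 0.58 0;0.003 0.006 0.6 0",
)

```text
time: 20.1
tool_pos: [0.4821, -0.2353, 0.1098]
ee_rot: [3.141, -0.0, 1.541]
wrist_force: [-1.3, 0.4, 2.5]
width: 0.0218
finger_force: 30.0
```

carry_out(
  motion="0 0 0.03 0;0 0 0.06 0;0 0 0.09 0;0 0 0.12 0;0 0 0.15 0;0 0 0.18 0;0 0 0.2 0;0 0 0.2 0",
)

```text
time: 20.9
tool_pos: [0.4817, -0.2351, 0.0787]
ee_rot: [-3.141, -0.001, 1.541]
wrist_force: [0.8, -0.0, 0.0]
width: 0.0219
finger_force: 30.0
```

```bash
python3 st.py; python3 -c "
from h import *
o=robot.get_obs();print(o['tool_pos'],o['ee_rot'],o['wrist_force'])"
```

```text
20.9 u,v,zgrip-.13 -0.3577764043895116 -0.25897922228519016 -0.04625105572071564 depth -128.70883834095923 perp -218.94161644889553 f u,v,z -0.48173796096035615 0.6912341125148737 0.030764616841586823 tq [ 0.0874 -0.0613 -0.129 ] w 0.021867864263217438
[ 0.4816909  -0.23506707  0.07874894] [-3.14093449e+00 -8.33798386e-04  1.54078453e+00] [ 0.84204164 -0.02901605  0.03076462]
```

carry_out(
  motion="0 0 0.03 0;0 0 0.06 0;0 0 0.09 0;0 0 0.12 0;0 0 0.145 0;0 0 0.16 0;0 0 0.167 0;0 0 0.167 0",
)

```text
time: 21.7
tool_pos: [0.4817, -0.2355, 0.0555]
ee_rot: [-3.141, 0.0, 1.541]
wrist_force: [-3.1, -1.0, 8.1]
width: 0.0219
finger_force: 30.0
```

```bash
python3 - <<'E'
from h import *
o=robot.get_obs();print(o['tool_pos'],o['wrist_force'],o['wrist_torque'],o['width'])
w=snapshot("wrist")
cv2.imwrite("pics/m7.png",w["image"][:,:,::-1])
E
```

```text
[ 0.48173699 -0.23547172  0.05548758] [-3.1213519  -0.9960448   8.09290991] [ 0.0157542   0.5539111  -0.01610581] 0.021888704397291577
```

View pics/m7.png

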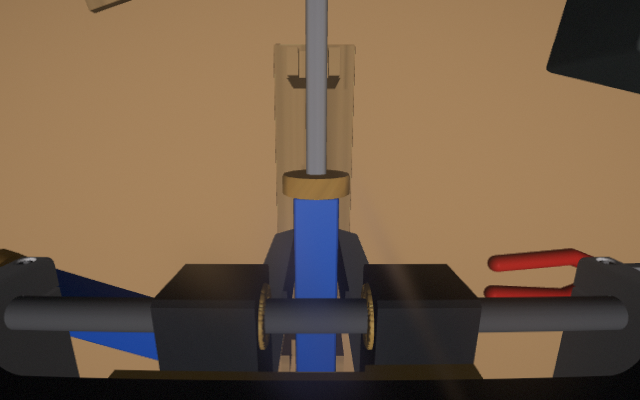

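carry_out(
  motion="0 0 -0.04 0;0 0 -0.1 0;0 0 -0.2 0;0 0 -0.32 0;0 0 -0.44 0;0 0 -0.54 0;0 0 -0.6 0;0 0 -0.6 0",
)

```text
time: 22.55
tool_pos: [0.4826, -0.2356, 0.146]
ee_rot: [3.139, 0.001, 1.541]
wrist_force: [-0.3, -0.3, -2.6]
width: 0.022
finger_force: 30.0
```

```bash
cat > tip.py <<'E'
from h import *
np.set_printoptions(precision=4,suppress=True)
def ring(im):
    h=cv2.cvtColor(im,cv2.COLOR_BGR2HSV);m=cv2.inRange(h,(22,150,90),(35,255,255))
    n,l,st,c=cv2.connectedComponentsWithStats(m);k=1+np.argmax(st[1:,4])
    (cx,cy),ax,an=cv2.fitEllipse(max(cv2.findContours((l==k).astype(np.uint8),0,1)[0],key=len));return (cx,cy),st[k]
def red(im,box):
    x,y,w,hh=box;h=cv2.cvtColor(im[y:y+hh,x:x+w],cv2.COLOR_BGR2HSV)
    m=cv2.inRange(h,(0,150,70),(8,255,255))|cv2.inRange(h,(172,150,70),(180,255,255))
    n,l,st,c=cv2.connectedComponentsWithStats(m)
    return [((c[k]+[x,y]).round(1).tolist(),(st[k,:4]+[x,y,0,0]).tolist(),int(st[k,4])) for k in range(1,n) if st[k,4]>5]
def tri(t,a,s,b):
    d1,c1=ray(t,[a],t["pose"]);d2,c2=ray(s,[b],s["pose"])
    k=np.linalg.lstsq(np.c_[d1[0],-d2[0]],c2-c1,rcond=None)[0];p,q=c1+d1[0]*k[0],c2+d2[0]*k[1];return (p+q)/2,np.linalg.norm(p-q)
E
python3 - <<'E'
from tip import *
o=robot.get_obs();print(o["time"],o['tool_pos'],o['ee_rot'],o['wrist_force'],o['width'])
t=snapshot("top");s=snapshot("scene")
for n,c,f in(("top",t,"top0"),("scene",s,"scene0"),("w",None,"w1")):
    r=ring(cv2.imread(f"pics/{f}.png"));print(n,r, pix(c,[r[0]],.07) if c is not None else "")
w=snapshot("wrist");oo=dict(tool_pos=np.array([.48152241,-.2334264,.21991463]),ee_rot=[3.14094,-1.8e-4,1.53818])
print(pix(w,[ring(cv2.imread("pics/w1.png"))[0]],.07,wristP(oo,w)))
B=lambda c:c["image"][:,:,::-1].copy()
print("top",red(B(t),(330,120,100,140)));print("scene",red(B(s),(200,180,180,120)))
E
```

```text
22.55 [ 0.4826 -0.2356  0.146 ] [3.1392 0.0011 1.5412] [-0.3105 -0.316  -2.6059] 0.022040249227368757
top ((379.2818298339844, 141.90773010253906), array([367, 130,  26,  25, 183], dtype=int32)) [[ 0.6826 -0.1055  0.07  ]]
scene ((341.3772277832031, 280.5389099121094), array([326, 268,  32,  26, 297], dtype=int32)) [[ 0.6831 -0.106   0.07  ]]
w ((528.8778076171875, 51.22755432128906), array([ 494,   14,   71,   76, 1759], dtype=int32)) 
[[ 0.6833 -0.1029  0.07  ]]
top [([378.5, 218.5], [374, 217, 9, 4], 31)]
scene [([273.9, 205.8], [271, 204, 7, 5], 24)]
```

```bash
python3 - <<'E'
from tip import *
o=robot.get_obs();t=snapshot("top");s=snapshot("scene")
B=lambda c:c["image"][:,:,::-1].copy()
a=red(B(t),(330,120,100,140));b=red(B(s),(200,180,180,120));print(a,b)
p,e=tri(t,a[0][0],s,b[0][0]);g=o["tool_pos"]+[0,0,.005];d=p-g
print(p,e,"grip",g,"dist",np.linalg.norm(d),"tilt deg down",np.degrees(np.arcsin(-d[2]/np.linalg.norm(d))),"yaw",np.degrees(np.arctan2(d[1],d[0])))
# reference: same from the first pictures, gauge known level at 0.060
p0,e0=tri(t,red(cv2.imread("pics/top0.png"),(360,210,30,25))[0][0],s,red(cv2.imread("pics/scene0.png"),(265,225,25,20))[0][0]);print("ref level tip z (true .060)",p0,e0)
E
```

```text
[([377.8, 219.3], [374, 218, 8, 4], 29)] [([273.8, 206.0], [271, 204, 7, 5], 22)]
[ 0.4862 -0.0912  0.1494] 0.0010121515524285033 grip [ 0.4814 -0.2349  0.1483] dist 0.1438657087677141 tilt deg down -0.40931429700048855 yaw 88.07188171723051
ref level tip z (true .060) [ 0.486  -0.0903  0.0625] 0.0008364477163227175
```

The gauge sits level in the grip (tilt about 0.5°). Carrying it to the reader.

carry_out(
  motion="0 0.05 0 0;-0.01 0.14 0 0;-0.03 0.27 0 0;-0.05 0.4 0 0;-0.07 0.53 0 0;-0.09 0.65 0 0;-0.1 0.73 0 0;-0.1 0.75 0 0",
)

```text
time: 23.6
tool_pos: [0.5951, -0.2536, 0.1432]
ee_rot: [-3.141, -0.001, 1.542]
wrist_force: [-0.3, 0.1, -3.0]
width: 0.0218
finger_force: 30.0
```

carry_out(
  motion="0 0.05 0.02 0;0 0.13 0.06 0;0 0.24 0.11 0;-0.01 0.35 0.17 0;-0.01 0.45 0.22 0;-0.02 0.53 0.26 0;-0.026 0.565 0.28 0;-0.026 0.565 0.28 0",
)

```text
time: 24.4
tool_pos: [0.6785, -0.2598, 0.1008]
ee_rot: [-3.14, -0.001, 1.541]
wrist_force: [-1.0, 1.3, -2.1]
width: 0.022
finger_force: 30.0
```

```bash
cat > chk.py <<'E'
from tip import *
o=robot.get_obs();t=snapshot("top");s=snapshot("scene")
print(o["time"],o['tool_pos'],o['ee_rot'],o['wrist_force'],o['wrist_torque'],o['qvel'],o['width'])
B=lambda c:c["image"][:,:,::-1].copy()
a=red(B(t),(350,120,65,50));b=red(B(s),(310,220,65,75));print(a,b)
if a and b:
    p,e=tri(t,a[0][0],s,b[0][0]);g=o["tool_pos"]+[0,0,.005];d=p-g;n=np.linalg.norm(d)
    print(p,e,"dist",n,"tilt",np.degrees(np.arcsin(-d[2]/n)),"tip",g+d*(1+.0105/n),"want .683 -.1055")
E
python3 chk.py
```

```text
24.4 [ 0.6785 -0.2598  0.1008] [-3.1397 -0.001   1.5412] [-0.974   1.2535 -2.0809] [-0.0197  0.0728 -0.0253] [-0.0051 -0.0287  0.0092 -0.0025  0.014  -0.0015] 0.02204324650826202
[([385.1, 138.5], [381, 137, 8, 4], 26)] [([338.9, 271.9], [336, 269, 6, 7], 22)]
[ 0.6837 -0.1163  0.1059] 0.000557690727557778 dist 0.14358141602525654 tilt -0.036811457127241855 tip [ 0.6841 -0.1058  0.1059] want .683 -.1055
```

carry_out(
  motion="0 -0.006 0 0;0 -0.006 0 0;0 -0.006 0 0;0 -0.006 0 0;0 -0.006 0 0;0 -0.006 0 0;0 -0.006 0 0;0 -0.006 0 0",
)

```text
time: 25.3
tool_pos: [0.6776, -0.2601, 0.1024]
ee_rot: [-3.142, -0.0, 1.541]
wrist_force: [1.0, 0.9, -2.2]
width: 0.0215
finger_force: 30.0
```

```bash
python3 chk.py; python3 -c "
from bench import robot
print(robot.close_job())"
```

```text
25.3 [ 0.6776 -0.2601  0.1024] [-3.1415 -0.0001  1.541 ] [ 0.9557  0.9254 -2.1833] [-0.055   0.0131 -0.0228] [-0.001  -0.0008  0.0013 -0.002   0.0007 -0.0015] 0.02154196492714268
[([385.2, 138.7], [381, 137, 9, 4], 27)] [([339.0, 271.0], [336, 268, 6, 7], 24)]
[ 0.6831 -0.1161  0.1079] 0.0014439746375425248 dist 0.1441073821036805 tilt -0.19058845528561202 tip [ 0.6835 -0.1056  0.1079] want .683 -.1055
the job is handed in; nothing more can be done
None
```

The job is handed in at 25.3 s: I seated the gauge in the tube to its collar, drew it right out, levelled it in the grip by resting it in its cradle, and it is now held level and steady, with its tip about 36 mm above the window centre and within about 1 mm of it sideways; I did not separately check that the tub, combs and nippers stayed put.

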